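Load the two-tier stacking rack with keyed bushings

ROBOT

A 6-joint arm with a two-finger parallel gripper is mounted at the origin on a cart in front of the work surface, level with it; the furniture and walls round the work are solid. World frame = base frame: x ahead of the robot, y to its left, z up, the work surface at z = 0. Lengths are in mm, angles in degrees, forces in N, time in s.
With the tool pointing down it reaches from about 350 to 850 mm from the base axis. Payload 8.1 kg.
Tool frame: the origin (TCP) lies between the finger pads; the fingertips stand 25 mm ahead of it and the grasp point (between the pads) lies 6 mm ahead of it (r.tcp_to_tips is the distance from the TCP to the fingertips, in mm); z points along the fingers, y is the line along which they close (so a half turn about z gives the same grasp; the last joint's range is limited). The gripper opens to 85 mm and grips with 20 to 120 N. Pads are 22 mm wide; open, the fingers measure 114 mm over their backs; the gripper's body (76 mm by 85 mm) begins 54 mm behind the grasp point. The pads swing forward as they close: fully open they stand 13 mm farther back than shut.
Start: joints at [64.32, 7.471, 85.268, -0, 87.261, -4.893], TCP at [212.915, 560.957, 256.292] pointing down, gripper open.
Joint ranges: [-169.43, 169.43], [-51.17, 129.36], [1.28, 143.12], [-76.62, 256.62], [0, 156.53], [-152.29, 152.29]. Speed limits (degrees/s): [136.94, 136.94, 159.86, 180, 180, 180].

INTERFACE

Orientations are given as [roll, pitch, yaw] about the fixed x, y, z axes, in that order (R = Rz(yaw) Ry(pitch) Rx(roll)).
In Python, from bench import r gives the robot as it stands.
- The arm moves only by the tool apply_moves, never from a script. Its arguments are lists of equal length, an entry for each row: "angular": the turn, a rotation vector about the world's x, y, z in units of 8 degrees (1.0 is 8 degrees), a list of three; "travel": the shift along the world's x, y, z in units of 40 mm (1.0 is 40 mm), a list of three; "jaw": the opening, from 0 (shut) to 1 (fully open). A call has 1 to 20 rows; each row shifts and turns the commanded pose from where the row before left it; what a row does not reach is not made up. A row lasts 1/8 s, in which the tool goes at most 62.5 mm and 10.7 degrees, less where a joint would pass 70% of its speed; a pose out of reach is approached as far as the arm can. A call is refused whole if a number of a shift passes 1 or a number of a turn 1, either way. A call with a gripper value outside its range is refused whole. The fingers move at their own pace and stop on an object; "force" is the grip in N (left out, the last holds). Time passes only in rows, so rows that do not move let the fingers close. It gives the time, the measured TCP pose, the force, the opening and the grip force at its end, in the units of the state.
- r.sense(): the state, without advancing time (a new reading comes with each control period).
- r.snapshot(name): name is "side" or "top" or "wrist"; returns a dict with "color" (400x640x3 uint8, red, green, blue), "fx", "fy", "cx", "cy" (pixels), "distortion" ([k1, k2, p1, p2, k3] as OpenCV has them; the pictures are not rectified), "R" (3x3) and "t" (3): a world point X has camera coordinates R X + t; the wrist camera has in their place "mount" (4x4, takes a point from camera to tool coordinates, whose origin is the TCP and whose axes are the flange's). Camera axes: x right, y down, z forward; pixel columns grow to the right and rows downward; lengths in mm; the calibration is good to about 2 mm. A picture is of the moment at which its call begins: read the wrist's pose just before it. There is no depth.
- r.hand_in(): hands the job in; it is judged then, once.
The state is a dict: "time": time; "joint_pos": joint angles; "qd": joint speeds; "joint_efforts": joint torques, N m; "tool_pos": TCP position; "tcp_rot": TCP orientation; "ft_force": force on the tool from outside, world axes, zero at the start; "wrist_torque": the same for the moment, N m; "finger_gap": finger opening in mm; "grip_force": force on a finger pad.
Only numpy, scipy, OpenCV 4.12 (cv2) and the standard library are available. Lean on these libraries where they do the work, as an engineer would, in place of code of your own. Each camera call takes 0.05 s, during which the arm holds its last target. There are 200 camera calls.

TASK

Rack the loose D-shank bushings for laser marking: first set every steel bushing on the bench into a D pocket of the lower frame, each turned so that its flat meets the pocket's flat and its flange sits fully down. Then stack the upper frame on the lower one with all four legs home in the corner sockets, and only after that seat every brass bushing in the upper frame's pockets in the same way. There may be two or three steel and one or two brass bushings; any pocket of the right tier will do, and the gauge, loupe and plain turned samples stay where they are.

Things in the scene. Friction and masses are not known exactly. Their poses are not given: they have to be found in the camera images.
- steel_1: Silver steel keyed bushing, 45 mm tall, upright; may be absent. Origin: centre of underside, z up. D shank 34 mm dia, z 0-14, flat 11 mm from the axis; D flange 42 mm dia, z 14-19, flat 15 mm from the axis; round grip collar 28 mm dia, z 19-45, gripped from above. Flats face its -x; a red line on its top points there too. 0.12 kg.
- steel_2: Silver steel keyed bushing, 45 mm tall, upright; may be absent. Origin: centre of underside, z up. D shank 34 mm dia, z 0-14, flat 11 mm from the axis; D flange 42 mm dia, z 14-19, flat 15 mm from the axis; round grip collar 28 mm dia, z 19-45, gripped from above. Flats face its -x; a red line on its top points there too. 0.12 kg.
- steel_3: Silver steel keyed bushing, 45 mm tall, upright; may be absent. Origin: centre of underside, z up. D shank 34 mm dia, z 0-14, flat 11 mm from the axis; D flange 42 mm dia, z 14-19, flat 15 mm from the axis; round grip collar 28 mm dia, z 19-45, gripped from above. Flats face its -x; a red line on its top points there too. 0.12 kg.
- brass_1: Yellow brass keyed bushing, 45 mm tall, upright; may be absent. Origin: centre of underside, z up. D shank 34 mm dia, z 0-14, flat 11 mm from the axis; D flange 42 mm dia, z 14-19, flat 15 mm from the axis; round grip collar 28 mm dia, z 19-45, gripped from above. Flats face its -x; a red line on its top points there too. 0.12 kg.
- brass_2: Yellow brass keyed bushing, 45 mm tall, upright; may be absent. Origin: centre of underside, z up. D shank 34 mm dia, z 0-14, flat 11 mm from the axis; D flange 42 mm dia, z 14-19, flat 15 mm from the axis; round grip collar 28 mm dia, z 19-45, gripped from above. Flats face its -x; a red line on its top points there too. 0.12 kg.
- lower_frame: Fixed lower frame: grey plate on a black floor plate, 110 (x) x 220 (y) x 22 mm. Origin: centre of its underside on the bench; top at z = 22 mm. Three D pockets in a row along y; four square 15 mm leg sockets at x = +-42, y = +-96 mm, floor at z = 6 mm.
- upper_frame: Loose upper frame, 0.45 kg: blue deck 110 (x) x 220 (y) mm, z 56-70, on four tapered 10 mm legs at x +-42, y +-96 mm. Origin: centre between the feet, at foot height. Black grip bar on the middle, 60 (x) x 14 (y) mm, z 70-110, taken across y from above. Two D pockets at y +-62. Stacked, origin 6 mm above the lower frame's, x along or opposite its x (fits either way).
- lower_pocket0 (a point): Centre of the mouth of a D pocket, on the lower frame's top; z up, -x points at the pocket's flat (white line on the plate beyond it). Pocket 36.6 mm dia, flat 12.3 mm from the centre, 16 mm deep, small chamfer. A seated bushing has this point's orientation, flange on the plate, origin 14 mm below this point.
- lower_pocket1 (a point): Centre of the mouth of a D pocket, on the lower frame's top; z up, -x points at the pocket's flat (white line on the plate beyond it). Pocket 36.6 mm dia, flat 12.3 mm from the centre, 16 mm deep, small chamfer. A seated bushing has this point's orientation, flange on the plate, origin 14 mm below this point.
- lower_pocket2 (a point): Centre of the mouth of a D pocket, on the lower frame's top; z up, -x points at the pocket's flat (white line on the plate beyond it). Pocket 36.6 mm dia, flat 12.3 mm from the centre, 16 mm deep, small chamfer. A seated bushing has this point's orientation, flange on the plate, origin 14 mm below this point.
- upper_pocket0 (a point): Centre of the mouth of a D pocket, on the upper frame's deck top (moves with it); z up, -x points at the pocket's flat (white line on the plate beyond it). Pocket 36.6 mm dia, flat 12.3 mm from the centre, through the 14 mm deck, small chamfer. A seated bushing has this point's orientation, flange on the plate, origin 14 mm below this point.
- upper_pocket1 (a point): Centre of the mouth of a D pocket, on the upper frame's deck top (moves with it); z up, -x points at the pocket's flat (white line on the plate beyond it). Pocket 36.6 mm dia, flat 12.3 mm from the centre, through the 14 mm deck, small chamfer. A seated bushing has this point's orientation, flange on the plate, origin 14 mm below this point.
- dial_gauge: Bystander: round dial indicator lying on its back, 111x58x21 mm; origin at the centre of its underside. Leave where it is.
- loupe: Bystander: black eye loupe standing, 38 mm dia., 30 mm tall; origin at the centre of its underside. Leave where it is.
- sample_grey: Bystander: plain round grey turned sample, 22 mm dia., 34 mm tall; origin at the centre of its underside. Leave where it is.
- sample_tan: Bystander: plain round tan turned sample with a black line, 30 mm dia., 22 mm tall; origin at the centre of its underside. Leave where it is.

How it is judged (in metres and radians):
On the way, in this order (a step that is already met when the one before it is completed fails the run):
1. every steel bushing present is fully seated in a lower pocket (((z of steel_1 in the frame of lower_pocket0 between -0.017 and -0.0115 m and horizontal distance between steel_1 and lower_pocket0 below 0.005 m and angle between the x axis of steel_1 and the x axis of lower_pocket0, either way round below 0.15 rad and angle between steel_1's own z axis and vertical below 0.08 rad) or (z of steel_1 in the frame of lower_pocket1 between -0.017 and -0.0115 m and horizontal distance between steel_1 and lower_pocket1 below 0.005 m and angle between the x axis of steel_1 and the x axis of lower_pocket1, either way round below 0.15 rad and angle between steel_1's own z axis and vertical below 0.08 rad) or (z of steel_1 in the frame of lower_pocket2 between -0.017 and -0.0115 m and horizontal distance between steel_1 and lower_pocket2 below 0.005 m and angle between the x axis of steel_1 and the x axis of lower_pocket2, either way round below 0.15 rad and angle between steel_1's own z axis and vertical below 0.08 rad)) and ((z of steel_2 in the frame of lower_pocket0 between -0.017 and -0.0115 m and horizontal distance between steel_2 and lower_pocket0 below 0.005 m and angle between the x axis of steel_2 and the x axis of lower_pocket0, either way round below 0.15 rad and angle between steel_2's own z axis and vertical below 0.08 rad) or (z of steel_2 in the frame of lower_pocket1 between -0.017 and -0.0115 m and horizontal distance between steel_2 and lower_pocket1 below 0.005 m and angle between the x axis of steel_2 and the x axis of lower_pocket1, either way round below 0.15 rad and angle between steel_2's own z axis and vertical below 0.08 rad) or (z of steel_2 in the frame of lower_pocket2 between -0.017 and -0.0115 m and horizontal distance between steel_2 and lower_pocket2 below 0.005 m and angle between the x axis of steel_2 and the x axis of lower_pocket2, either way round below 0.15 rad and angle between steel_2's own z axis and vertical below 0.08 rad)) and ((z of steel_3 in the frame of lower_pocket0 between -0.017 and -0.0115 m and horizontal distance between steel_3 and lower_pocket0 below 0.005 m and angle between the x axis of steel_3 and the x axis of lower_pocket0, either way round below 0.15 rad and angle between steel_3's own z axis and vertical below 0.08 rad) or (z of steel_3 in the frame of lower_pocket1 between -0.017 and -0.0115 m and horizontal distance between steel_3 and lower_pocket1 below 0.005 m and angle between the x axis of steel_3 and the x axis of lower_pocket1, either way round below 0.15 rad and angle between steel_3's own z axis and vertical below 0.08 rad) or (z of steel_3 in the frame of lower_pocket2 between -0.017 and -0.0115 m and horizontal distance between steel_3 and lower_pocket2 below 0.005 m and angle between the x axis of steel_3 and the x axis of lower_pocket2, either way round below 0.15 rad and angle between steel_3's own z axis and vertical below 0.08 rad))), for 0.2 s.
2. the upper frame is stacked with its legs home in the lower frame's sockets (all of step 1 and x of upper_frame in the frame of lower_frame between -0.006 and 0.006 m and y of upper_frame in the frame of lower_frame between -0.006 and 0.006 m and z of upper_frame in the frame of lower_frame between 0.002 and 0.0095 m and angle between upper_frame's own z axis and vertical below 0.04 rad and angle between the x axis of upper_frame and the x axis of lower_frame, either way round below 0.08 rad), for 0.2 s.
3. every brass bushing present is fully seated in an upper pocket (((z of brass_1 in the frame of upper_pocket0 between -0.017 and -0.0115 m and horizontal distance between brass_1 and upper_pocket0 below 0.005 m and angle between the x axis of brass_1 and the x axis of upper_pocket0, either way round below 0.15 rad and angle between brass_1's own z axis and vertical below 0.08 rad) or (z of brass_1 in the frame of upper_pocket1 between -0.017 and -0.0115 m and horizontal distance between brass_1 and upper_pocket1 below 0.005 m and angle between the x axis of brass_1 and the x axis of upper_pocket1, either way round below 0.15 rad and angle between brass_1's own z axis and vertical below 0.08 rad)) and ((z of brass_2 in the frame of upper_pocket0 between -0.017 and -0.0115 m and horizontal distance between brass_2 and upper_pocket0 below 0.005 m and angle between the x axis of brass_2 and the x axis of upper_pocket0, either way round below 0.15 rad and angle between brass_2's own z axis and vertical below 0.08 rad) or (z of brass_2 in the frame of upper_pocket1 between -0.017 and -0.0115 m and horizontal distance between brass_2 and upper_pocket1 below 0.005 m and angle between the x axis of brass_2 and the x axis of upper_pocket1, either way round below 0.15 rad and angle between brass_2's own z axis and vertical below 0.08 rad)) and x of upper_frame in the frame of lower_frame between -0.006 and 0.006 m and y of upper_frame in the frame of lower_frame between -0.006 and 0.006 m and z of upper_frame in the frame of lower_frame between 0.002 and 0.0095 m and angle between upper_frame's own z axis and vertical below 0.04 rad and angle between the x axis of upper_frame and the x axis of lower_frame, either way round below 0.08 rad), for 0.2 s.
At the end, for the whole second after the job is handed in: Each steel bushing in a lower pocket, each brass one in an upper: origin 11.5-17 mm below the mouth, 5 mm of centre, flat within 0.15 rad, tilt < 0.08 rad. Upper frame feet 2-9.5 mm above the lower underside, within 6 mm in x, y, tilt < 0.04, yaw within 0.08 rad. All at rest (< 0.02 m/s) (all of step 1 and all of step 3 and linear speed of each of steel_1, steel_2, steel_3, brass_1, brass_2, upper_frame below 0.02 m/s); the robot touches nothing.
It fails at once if the dial gauge is moved more than 30 mm (distance of dial_gauge from where it was at the start of the episode above 0.03 m).
It fails at once if the loupe is moved more than 30 mm (distance of loupe from where it was at the start of the episode above 0.03 m).
It fails at once if the sample grey is moved more than 30 mm (distance of sample_grey from where it was at the start of the episode above 0.03 m).
It fails at once if the sample tan is moved more than 30 mm (distance of sample_tan from where it was at the start of the episode above 0.03 m).
Of steel_1, steel_2, steel_3 only 2 to 3 are there at a start; the rules pass over those that are not, and their reading is None.
Of brass_1, brass_2 only 1 to 2 are there at a start; the rules pass over those that are not, and their reading is None.
At some moment in a run one of steel_1, steel_2, steel_3, brass_1, brass_2 may be knocked a few centimetres aside while the robot is not near it.
It also fails if it takes over 210 s, if anything falls off the work surface, if the arm or the gripper's body presses on something with over 40 N, if the wrist force passes 120 N, or if a joint passes its speed limit or range.

## Working session

There is one attempt and no reset: what is moved stays moved. The work goes in short steps, Python scripts to look and compute and a tool call to move; the robot and the scene stay as the last step left them, time stands still between calls to the robot, and variables do not carry over. Pictures are saved under pics/ and viewed, at most 14 in all, crops included, and the job is handed in when it is done.

Besides the shell and the picture viewer there is one more tool, called in YAML: its name, and indented under it one key for each argument. apply_moves: Moves the arm, as the interface text tells. Its arguments: {"type":"object","properties":{"angular":{"type":"array"},"travel":{"type":"array"},"jaw":{"type":"array"},"force":{"type":"number"}},"required":["angular","travel","jaw"]}

```bash
ls; mkdir -p pics
python3 - <<'E'
from bench import r
import cv2
s=r.sense();print(s)
for n in("top","side","wrist"):
    p=r.snapshot(n);cv2.imwrite(f"pics/{n}0.png",p["color"][:,:,::-1])
    print(n,{k:v for k,v in p.items() if k!="color"})
E
```

```text
pics
{'time': 0.0, 'joint_pos': array([ 6.43191294e+01,  7.51547095e+00,  8.53300252e+01, -1.90053495e-03,
        8.72627789e+01, -4.89213749e+00]), 'qd': array([-0.00901012, -0.09195401, -0.00186359,  0.09038314,  0.01703434,
       -0.02582792]), 'joint_efforts': array([-1.86321129e-03, -5.69415450e+01, -5.00535142e+01, -3.48820486e-04,
        1.52858114e-02,  2.66778002e-06]), 'tool_pos': array([212.70966619, 560.4770172 , 255.23347334]), 'tcp_rot': array([-1.79891958e+02, -7.34243604e-03,  1.59211353e+02]), 'ft_force': array([ 0.28684964, -0.30833219, -0.32725121]), 'wrist_torque': array([ 0.03005776,  0.01433198, -0.00302839]), 'grip_force': 0.0, 'finger_gap': 85.71479815402343}
top {'fx': 480.0693461849871, 'fy': 480.0693461849871, 'cx': 319.22706445252527, 'cy': 199.91723367447395, 'distortion': array([-0.10477302,  0.        ,  0.        ,  0.        ,  0.        ]), 'R': array([[-0.01792143, -0.99982164,  0.00595912],
       [-0.99017819,  0.0169214 , -0.13878333],
       [ 0.13865774, -0.00838779, -0.99030484]]), 't': array([   9.68442939,  567.743883  , 1446.76544876])}

[... 249 characters left out ...]
    [-0.1185225 , -0.40830561, -0.90511819],
       [ 0.22408812,  0.87702822, -0.42497767]]), 't': array([-524.34400546,  120.23694252, 1249.03624339])}
wrist {'fx': 276.1449136897392, 'fy': 276.1449136897392, 'cx': 317.58834267347885, 'cy': 200.6881177146197, 'distortion': array([-0.03140021,  0.        ,  0.        ,  0.        ,  0.        ]), 'mount': array([[-1.94873258e-04, -9.54684037e-01, -2.97621154e-01,
         7.57644171e+01],
       [ 9.99999980e-01, -1.96322202e-04, -2.50236976e-05,
         6.96698560e-02],
       [-3.45399156e-05, -2.97621153e-01,  9.54684057e-01,
        -1.18423246e+02],
       [ 0.00000000e+00,  0.00000000e+00,  0.00000000e+00,
         1.00000000e+00]])}
```

View pics/top0.png

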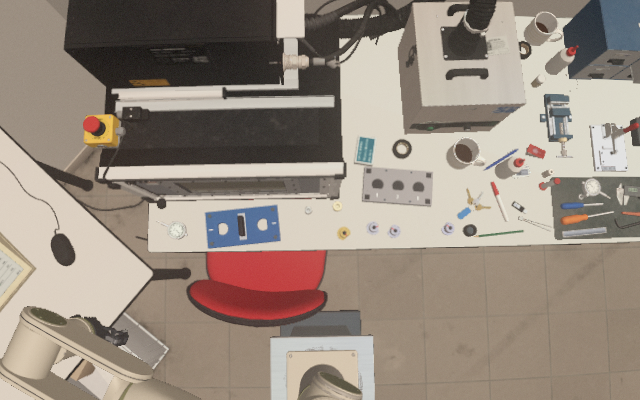

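View pics/side0.png

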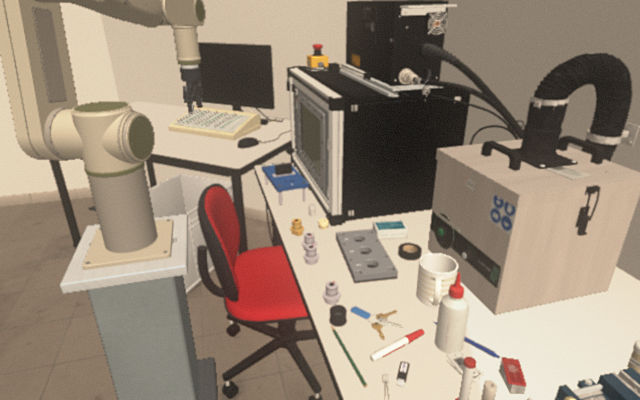

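Top view: three steel bushings at (373,227), (394,230) and (448,228). One brass at (344,232), upper frame at (243,226), lower frame at (398,186) with its pockets in a row. The gauge is at (177,230), samples at (308,210) and (337,205), loupe at (470,230).

```bash
cat > h.py <<'E'
from bench import r
import cv2, numpy as np
from scipy.spatial.transform import Rotation as Ro
def cam(n):
    s=r.sense(); p=r.snapshot(n)
    K=np.array([[p["fx"],0,p["cx"]],[0,p["fy"],p["cy"]],[0,0,1]])
    if n=="wrist":
        T=np.eye(4);T[:3,:3]=Ro.from_euler("xyz",s["tcp_rot"],degrees=True).as_matrix();T[:3,3]=s["tool_pos"]
        W=np.linalg.inv(T@p["mount"]);R,t=W[:3,:3],W[:3,3]
    else: R,t=p["R"],p["t"]
    return dict(img=p["color"],K=K,d=p["distortion"],R=R,t=t,s=s)
def unproj(c,uv,z):
    uv=np.array(uv,float).reshape(-1,1,2)
    n=cv2.undistortPoints(uv,c["K"],c["d"]).reshape(-1,2)
    d=np.c_[n,np.ones(len(n))]@c["R"]; o=-c["R"].T@c["t"]
    return o+d*((z-o[2])/d[:,2])[:,None]
def proj(c,X):
    return cv2.projectPoints(np.array(X,float).reshape(-1,1,3),cv2.Rodrigues(c["R"])[0],c["t"],c["K"],c["d"])[0].reshape(-1,2)
def rect(c,x0,x1,y0,y1,z,s=2.0):
    """orthophoto of plane z: column=(y1-y)*s, row=(x1-x)*s"""
    w,h=int((y1-y0)*s),int((x1-x0)*s)
    jj,ii=np.meshgrid(np.arange(w),np.arange(h))
    X=np.stack([x1-ii/s,y1-jj/s,np.full(ii.shape,float(z))],-1)
    m=proj(c,X).reshape(h,w,2).astype(np.float32)
    return cv2.remap(c["img"],m[...,0],m[...,1],cv2.INTER_LINEAR)
def save(n,im): cv2.imwrite(f"pics/{n}.png",im[:,:,::-1])
E
python3 - <<'E'
from h import *
c=cam("top")
P=lambda uv,z:print(uv,z,unproj(c,uv,z).round(1).tolist())
P([(373,227),(394,230),(448,228),(344,232)],45)
P([(243,226)],110);P([(398,186)],22);P([(177,230),(308,210),(337,205),(470,230)],20)
E
```

```text
[(373, 227), (394, 230), (448, 228), (344, 232)] 45 [[480.4, -163.6, 45.0], [469.9, -228.0, 45.0], [472.7, -396.4, 45.0], [466.7, -74.2, 45.0]]
[(243, 226)] 110 [[484.6, 225.2, 110.0]]
[(398, 186)] 22 [[610.4, -249.9, 22.0]]
[(177, 230), (308, 210), (337, 205), (470, 230)] 20 [[483.0, 447.1, 20.0], [539.3, 35.3, 20.0], [553.5, -55.8, 20.0], [466.8, -473.6, 20.0]]
```

apply_moves:
  angular:
    - [0,0,-0.43]
    - [0,0,-0.43]
    - [0,0,-0.43]
    - [0,0,-0.43]
    - [0,0,-0.43]
    - [0,0,-0.43]
    - [0,0,-0.43]
    - [0,0,-0.43]
    - [0,0,-0.43]
    - [0,0,-0.43]
    - [0,0,-0.43]
    - [0,0,-0.43]
    - [0,0,-0.43]
    - [0,0,-0.43]
    - [0,0,-0.43]
    - [0,0,-0.43]
    - [0,0,-0.43]
    - [0,0,-0.43]
    - [0,0,-0.43]
    - [0,0,-0.43]
  travel:
    - [0.4,-0.95,0]
    - [0.4,-0.95,0]
    - [0.4,-0.95,0]
    - [0.4,-0.95,0]
    - [0.4,-0.95,0]
    - [0.4,-0.95,0]
    - [0.4,-0.95,0]
    - [0.4,-0.95,0]
    - [0.4,-0.95,0]
    - [0.4,-0.95,0]
    - [0.4,-0.95,0]
    - [0.4,-0.95,0]
    - [0.4,-0.95,0]
    - [0.4,-0.95,0]
    - [0.4,-0.95,0]
    - [0.4,-0.95,0]
    - [0.4,-0.95,0]
    - [0.4,-0.95,0]
    - [0.4,-0.95,0]
    - [0.4,-0.95,0]
  jaw: [1,1,1,1,1,1,1,1,1,1,1,1,1,1,1,1,1,1,1,1]

```text
time: 2.7
tool_pos: [533.2, -200.4, 256.1]
tcp_rot: [-180.0, -0.0, 90.3]
ft_force: [-0.3, 0.3, 0.0]
finger_gap: 85.2
grip_force: 0.0
```

apply_moves:
  angular:
    - [0,0,0]
    - [0,0,0]
    - [0,0,0]
  travel:
    - [0,0,0]
    - [0,0,0]
    - [0,0,0]
  jaw: [0.5,0.5,0.5]
  force: 60

```text
time: 3.08
tool_pos: [532.7, -198.1, 256.3]
tcp_rot: [-180.0, -0.0, 90.5]
ft_force: [0.9, 0.1, 0.2]
finger_gap: 42.9
grip_force: 0.0
```

Run:
```python
from h import *
c=cam("wrist");s=c["s"];print(s["time"],s["tool_pos"],s["tcp_rot"],s["finger_gap"],r.tcp_to_tips)
save("w1",c["img"])
o=rect(c,400,680,-440,-40,45,2);save("w1o",o)
```

```text
3.075 [ 532.74178739 -198.09897324  256.34449234] [-1.79998367e+02 -1.46404583e-02  9.04856451e+01] 42.949732746756155 25.0
```

View pics/w1o.png

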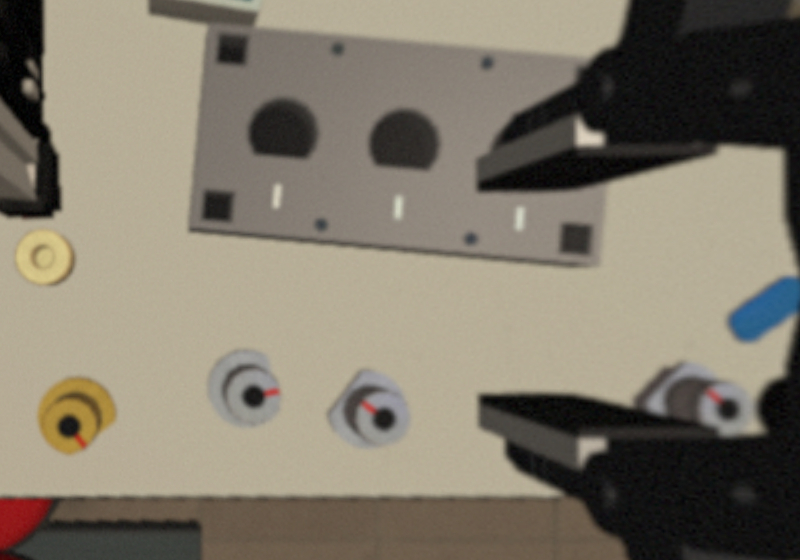

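Ortho (2 px/mm, z=45 plane): frame with three pockets at (283,130), (404,145) and one hidden. White lines are at (277,195), (398,207), (519,218), on the robot side. Brass hole at (69,426), steel holes at (254,396), (384,418), (728,409), each with a red line.

```bash
cat >> h.py <<'E'
def bush(c,x,y,z=45,s=4,w=22):
    """find hole centre and red line of a bushing near x,y with top at z -> x,y,flat dir deg"""
    for _ in range(2):
        o=rect(c,x-w,x+w,y-w,y+w,z,s).astype(int)
        R,G,B=o[...,0],o[...,1],o[...,2]
        red=(R>130)&(R-G>70)&(abs(G-B)<45)
        n,l,st,ce=cv2.connectedComponentsWithStats(((o.sum(2)<190)).astype(np.uint8))
        ok=[i for i in range(1,n) if 150*s*s/16<st[i,4]<130*s*s]
        ctr=np.array([w*s,w*s])
        if not ok or red.sum()<10: return None
        i=min(ok,key=lambda i:np.linalg.norm(ce[i]-ctr))
        yy,xx=np.nonzero(red)
        # keep red near the hole
        k=np.hypot(xx-ce[i][0],yy-ce[i][1])<17*s
        rc=np.array([xx[k].mean(),yy[k].mean()])-ce[i]
        nx,ny=x+w-ce[i][1]/s,y+w-ce[i][0]/s
        x,y=nx,ny
    return x,y,np.degrees(np.arctan2(-rc[0],-rc[1])),st[i,4]/s/s,np.hypot(*rc)/s
E
python3 - <<'E'
from h import *
c=cam("wrist")
for u,v in[(69,426),(254,396),(384,418),(728,409)]:
    print(np.round(bush(c,680-v/2,-40-u/2),1))
s=3;o=rect(c,530,690,-370,-120,22,s);save("f1",o)
g=o.sum(2)
n,l,st,ce=cv2.connectedComponentsWithStats((g<200).astype(np.uint8))
for i in range(1,n):
    if st[i,4]>300:print("dark",st[i],690-ce[i][1]/s,-120-ce[i][0]/s)
n,l,st,ce=cv2.connectedComponentsWithStats((g>560).astype(np.uint8))
for i in range(1,n):
    if 30<st[i,4]<1500:print("white",st[i],690-ce[i][1]/s,-120-ce[i][0]/s)
E
```

```text
[ 466.8  -74.4 -141.6   85.1    9.2]
[ 482.  -166.7  -77.    72.2    9. ]
[ 470.7 -231.7   52.7   69.7    9.3]
[ 475.6 -403.9   46.4   56.8    9.3]
dark [  510    26   240   279 28588] 620.5267244997901 -340.7790215008629
dark [  91   56   47   46 1859] 663.8732293347678 -158.17948717948718
dark [ 143  160  106   92 7827] 620.8690430560879 -185.2600826199906
dark [ 338  177  105   91 7691] 615.0976899406232 -250.02184371343128
dark [  68  306   47   47 1860] 580.2301075268817 -150.3964157706093
dark [ 645  360   43   44 1585] 562.7850683491063 -341.92870662460564
white [672 206  33  22 443] 616.9917231000752 -348.32731376975164
white [182 300   9  29 169] 585.2859960552269 -182.02366863905326
white [377 316   9  31 212] 579.5770440251572 -247.08333333333331
white [572 334   9  30 212] 573.7232704402516 -312.066037735849
```

View pics/f1.png

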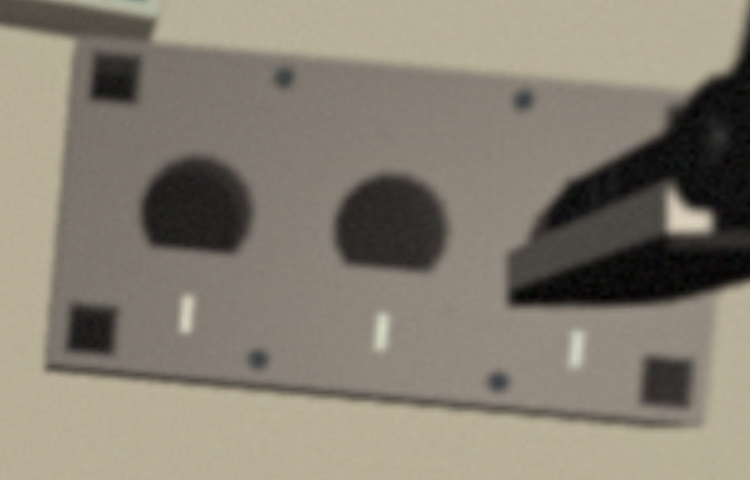

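apply_moves:
  angular:
    - [0,0,1]
    - [0,0,1]
    - [0,0,1]
    - [0,0,1]
    - [0,0,0.95]
    - [0,0,0]
    - [0,0,0]
    - [0,0,0]
  travel:
    - [-0.25,0.16,-0.58]
    - [-0.25,0.16,-0.58]
    - [-0.25,0.16,-0.58]
    - [-0.25,0.16,-0.58]
    - [-0.25,0.16,-0.58]
    - [0,0,0]
    - [0,0,0]
    - [0,0,0]
  jaw: [0.5,0.5,0.5,0.5,0.5,0.5,0.5,0.5]

```text
time: 4.18
tool_pos: [484.2, -167.6, 141.9]
tcp_rot: [179.9, 0.1, 129.9]
ft_force: [0.4, 0.1, 0.0]
finger_gap: 42.5
grip_force: 0.0
```

Run:
```python
from h import *
c=cam("wrist");s=c["s"];print(s["tool_pos"],s["tcp_rot"],s["finger_gap"])
save("w2",c["img"])
print(bush(c,482,-166.7));print(bush(c,471,-232))
```

```text
[ 484.15046793 -167.55597312  141.9293544 ] [1.79932812e+02 1.41881119e-01 1.29923213e+02] 42.4914839615276
(np.float64(482.15465631929044), np.float64(-166.75136733185514), np.float64(-76.61204345100111), np.float64(84.5625), np.float64(9.389016142961307))
None
```

View pics/w2.png

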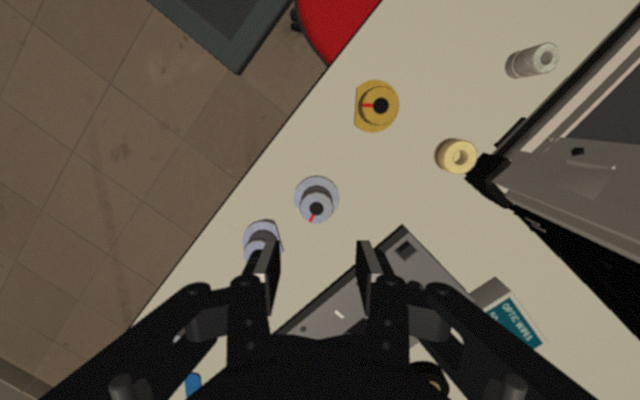

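Bushing S1 is at (317,208) with its red line pointing down-left. It sits centred between the fingers in the measurement.

apply_moves:
  angular:
    - [0,0,0]
    - [0,0,0]
    - [0,0,0]
    - [0,0,0]
    - [0,0,0]
    - [0,0,0]
    - [0,0,0]
    - [0,0,0]
    - [0,0,0]
    - [0,0,0]
    - [0,0,0]
  travel:
    - [-0.05,0.02,-0.8]
    - [0,0,-0.8]
    - [0,0,-0.55]
    - [0,0,-0.2]
    - [0,0,0]
    - [0,0,0]
    - [0,0,0]
    - [0,0,0]
    - [0,0,0]
    - [0,0,0.5]
    - [0,0,0.7]
  jaw: [0.5,0.5,0.5,0.5,0.5,0,0,0,0,0,0]
  force: 60

```text
time: 5.6
tool_pos: [480.0, -165.8, 94.0]
tcp_rot: [-179.9, -0.1, 130.0]
ft_force: [-0.1, -0.4, -0.9]
finger_gap: 26.0
grip_force: 59.0
```

apply_moves:
  angular:
    - [0,0,-0.97]
    - [0,0,-0.97]
    - [0,0,-0.97]
    - [0,0,-0.97]
    - [0,0,-0.97]
    - [0,0,-0.97]
    - [0,0,-0.97]
    - [0,0,-0.97]
    - [0,0,-0.97]
    - [0,0,-0.97]
    - [0,0,-0.97]
    - [0,0,-0.97]
    - [0,0,-0.97]
    - [0,0,-0.97]
    - [0,0,0]
    - [0,0,0]
    - [0,0,0]
  travel:
    - [0.25,-0.035,0.02]
    - [0.25,-0.035,0.02]
    - [0.25,-0.035,0.02]
    - [0.25,-0.035,0.02]
    - [0.25,-0.035,0]
    - [0.25,-0.035,0]
    - [0.25,-0.035,0]
    - [0.25,-0.035,0]
    - [0.25,-0.035,0]
    - [0.25,-0.035,0]
    - [0.25,-0.035,0]
    - [0.25,-0.035,0]
    - [0.25,-0.035,0]
    - [0.25,-0.035,0]
    - [0,0,0]
    - [0,0,0]
    - [0,0,0]
  jaw: [0,0,0,0,0,0,0,0,0,0,0,0,0,0,0,0,0]

```text
time: 7.72
tool_pos: [620.5, -185.8, 97.4]
tcp_rot: [-180.0, 0.0, 21.5]
ft_force: [-0.4, -0.4, -0.7]
finger_gap: 26.0
grip_force: 59.0
```

Run:
```python
from h import *
for k in range(2):
    c=cam("wrist");s=c["s"];print(s["tool_pos"],s["tcp_rot"],s["finger_gap"],s["grip_force"],s["ft_force"])
x,y,z=s["tool_pos"]
for dz in(-6,-3,0):print(dz,bush(c,x,y,z+dz))
im=c["img"].copy();u=proj(c,[[x,y,z-3]])[0];print(u)
save("w3",np.hstack([cv2.resize(im[100:400,120:520],(400,300)),cv2.resize(im[int(u[1])-50:int(u[1])+50,int(u[0])-66:int(u[0])+66],(396,300))]))
```

```text
[ 620.51031502 -185.77947048   97.44290136] [-1.79986386e+02  1.55505700e-02  2.14692429e+01] 26.012196690715374 59.028738141059875 [-0.38777761 -0.42527487 -0.7090966 ]
[ 620.56010134 -185.77988205   97.45295146] [-1.79989525e+02  1.31540151e-02  2.14456050e+01] 26.147882919160015 59.02854323387146 [-0.41202462 -0.04376904 -0.9055208 ]
-6 (np.float64(618.470771655616), np.float64(-186.5047175505585), np.float64(174.887600596085), np.float64(105.0625), np.float64(9.732499445682631))
-3 (np.float64(620.2057910165574), np.float64(-185.8023605978923), np.float64(174.9306994521365), np.float64(99.875), np.float64(9.470306678660528))
0 (np.float64(621.9831779764254), np.float64(-185.1218162490314), np.float64(174.87038508166975), np.float64(95.0), np.float64(9.23809853835823))
[317.68603545 273.13137207]
```

View pics/w3.png

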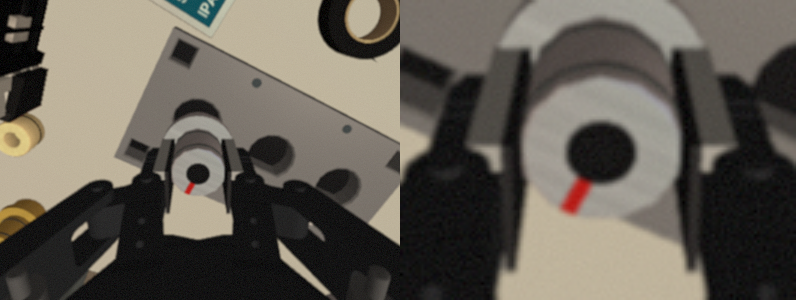

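Held bushing visible at (318,273) in the full image, upright, red line toward the robot as needed. Now re-measuring the frame from this pose.

```bash
cat >> h.py <<'E'
def darks(c,pts,z,s=4,w=13,thr=200):
    """refine dark square/round openings near pts"""
    out=[]
    for x,y in pts:
        o=rect(c,x-w,x+w,y-w,y+w,z,s).astype(int).sum(2)
        n,l,st,ce=cv2.connectedComponentsWithStats((o<thr).astype(np.uint8))
        ok=[i for i in range(1,n) if st[i,4]>100*s*s/4 and st[i,0]>0 and st[i,1]>0 and st[i,0]+st[i,2]<2*w*s and st[i,1]+st[i,3]<2*w*s]
        out.append([x+w-ce[ok[0]][1]/s,y+w-ce[ok[0]][0]/s,st[ok[0],4]/s/s] if ok else None)
    return out
LF=(613.33,-250.05,-5.2)
def loc(f,p):
    a=np.radians(f[2]);p=np.array(p,float).reshape(-1,2)
    return p@np.array([[np.cos(a),np.sin(a)],[-np.sin(a),np.cos(a)]])+np.array(f[:2])
def fit(L,W):
    L,W=np.array(L,float),np.array(W,float);l=L-L.mean(0);w=W-W.mean(0)
    a=np.arctan2((l[:,0]*w[:,1]-l[:,1]*w[:,0]).sum(),(l*w).sum())
    c,s=np.cos(a),np.sin(a);t=W.mean(0)-np.array([[c,-s],[s,c]])@L.mean(0)
    return t,np.degrees(a)
E
python3 - <<'E'
from h import *
c=cam("wrist")
L=[(42,96),(42,-96),(-42,96),(-42,-96)]
d=darks(c,loc(LF,L),22,w=14);print(d,loc(LF,L))
k=[i for i in range(4) if d[i]]
print(fit([L[i] for i in k],[d[i][:2] for i in k]))
d=darks(c,loc(LF,[(1.77,0),(1.77,-65)]),22,w=24);print(d,loc(LF,[(1.77,0),(1.77,-65)]))
E
```

```text
[[np.float64(664.1726052427473), np.float64(-158.22155095502657), np.float64(211.6875)], [np.float64(646.3296206356982), np.float64(-349.5161862043022), np.float64(208.75)], None, None] [[ 663.85787244 -158.2516661 ]
 [ 646.45641704 -349.46147064]
 [ 580.20358296 -150.63852936]
 [ 562.80212756 -341.8483339 ]]
(array([ 613.43263362, -249.96825484]), np.float64(-5.328838793545084))
[None, None] [[ 615.09271539 -250.21041967]
 [ 609.20159767 -314.94290558]]
```

apply_moves:
  angular:
    - [0,0,0]
    - [0,0,0]
    - [0,0,0]
    - [0,0,0]
    - [0,0,0]
    - [0,0,0]
    - [0,0,0]
  travel:
    - [-0.025,0.012,-0.3]
    - [0,0,-0.3]
    - [0,0,-0.1]
    - [0,0,-0.1]
    - [0,0,-0.05]
    - [0,0,0]
    - [0,0,0]
  jaw: [0,0,0,0,0,0,0]

```text
time: 8.75
tool_pos: [619.8, -185.3, 63.5]
tcp_rot: [-180.0, 0.0, 21.4]
ft_force: [-1.3, 0.1, -2.5]
finger_gap: 26.1
grip_force: 59.0
```

apply_moves:
  angular:
    - [0,0,0]
    - [0,0,0]
    - [0,0,0]
    - [0,0,0]
    - [0,0,0]
  travel:
    - [0,0,-0.08]
    - [0,0,-0.08]
    - [0,0,-0.06]
    - [0,0,0]
    - [0,0,0]
  jaw: [0,0,0,0,0]

```text
time: 9.38
tool_pos: [619.8, -185.4, 55.9]
tcp_rot: [-180.0, 0.0, 21.4]
ft_force: [-10.3, 2.7, 12.6]
finger_gap: 26.1
grip_force: 60.5
```

apply_moves:
  angular:
    - [0,0,0]
    - [0,0,0]
    - [0,0,0]
    - [0,0,0]
    - [0,0,0]
    - [0,0,0]
    - [0,0,0]
    - [0,0,0]
  travel:
    - [-0.02,0,0]
    - [0,0,0]
    - [0,0,0]
    - [0,0,0.5]
    - [0,0,0.8]
    - [0,0,0.8]
    - [0,0,0]
    - [0,0,0]
  jaw: [0.5,0.5,0.5,0.5,0.5,0.5,0.5,0.5]

```text
time: 10.38
tool_pos: [619.3, -185.4, 139.4]
tcp_rot: [180.0, -0.0, 21.4]
ft_force: [-0.4, 0.6, -1.0]
finger_gap: 42.8
grip_force: 0.0
```

Run:
```python
from h import *
c=cam("wrist");s=c["s"];print(s["tool_pos"],s["tcp_rot"],s["finger_gap"])
print(loc(LF,[(0,65)]))
for z in (52,53,55,65):print(z,bush(c,619,-185,z))
```

```text
[ 619.28280704 -185.39763089  139.35156658] [ 1.79966370e+02 -3.71062844e-02  2.13760738e+01] 42.783885800026106
[[ 619.22111771 -185.31751409]]
52 (np.float64(619.2660621210509), np.float64(-185.37676547412212), np.float64(174.66915035547848), np.float64(88.875), np.float64(9.537050151676347))
53 (np.float64(619.6115701391595), np.float64(-185.24767885979256), np.float64(174.68620017052936), np.float64(87.875), np.float64(9.517227305970486))
55 (np.float64(620.2898097170662), np.float64(-184.967416210491), np.float64(174.77917840366976), np.float64(86.25), np.float64(9.405393272099653))
65 (np.float64(623.6901040572793), np.float64(-183.62860190930786), np.float64(174.74348398290593), np.float64(78.125), np.float64(8.992070029992243))
```

apply_moves:
  angular:
    - [0,0,0.47]
    - [0,0,0.47]
    - [0,0,0.47]
    - [0,0,0.47]
    - [0,0,0.47]
    - [0,0,0]
    - [0,0,0]
    - [0,0,0]
    - [0,0,0]
    - [0,0,0]
  travel:
    - [-0.74,-0.23,0]
    - [-0.74,-0.23,0]
    - [-0.74,-0.23,0]
    - [-0.74,-0.23,0]
    - [-0.74,-0.23,0]
    - [0,0,0]
    - [0,0,0]
    - [0,0,0]
    - [0,0,0]
    - [0,0,0]
  jaw: [0.5,0.5,0.5,0.5,0.5,0.5,0.5,0.5,0.5,0.5]

```text
time: 11.68
tool_pos: [471.4, -231.2, 138.6]
tcp_rot: [-180.0, 0.0, 40.2]
ft_force: [-0.2, -0.6, 0.5]
finger_gap: 42.7
grip_force: 0.0
```

Run:
```python
from h import *
c=cam("wrist");s=c["s"];print(s["tool_pos"],s["tcp_rot"],s["finger_gap"])
print(bush(c,470.7,-231.7),bush(c,475,-404))
```

```text
[ 471.43174114 -231.17573643  138.61750448] [-1.79993413e+02  2.92929163e-04  4.01957124e+01] 42.6700967460035
(np.float64(470.4671140717343), np.float64(-231.5953288669248), np.float64(52.07674150443915), np.float64(87.5), np.float64(9.50177239280103)) None
```

apply_moves:
  angular:
    - [0,0,0]
    - [0,0,0]
    - [0,0,0]
    - [0,0,0]
    - [0,0,0]
    - [0,0,0]
    - [0,0,0]
    - [0,0,0]
    - [0,0,0]
    - [0,0,0]
    - [0,0,0]
  travel:
    - [-0.025,-0.01,-0.8]
    - [0,0,-0.8]
    - [0,0,-0.5]
    - [0,0,-0.19]
    - [0,0,0]
    - [0,0,0]
    - [0,0,0]
    - [0,0,0]
    - [0,0,0]
    - [0,0,0.5]
    - [0,0,0.75]
  jaw: [0.5,0.5,0.5,0.5,0.5,0,0,0,0,0,0]

```text
time: 13.1
tool_pos: [469.0, -231.1, 96.5]
tcp_rot: [-179.8, 0.1, 40.2]
ft_force: [-0.4, -0.3, -1.3]
finger_gap: 26.0
grip_force: 59.1
```

apply_moves:
  angular:
    - [0,0,0.96]
    - [0,0,0.96]
    - [0,0,0.96]
    - [0,0,0.96]
    - [0,0,0.96]
    - [0,0,0.96]
    - [0,0,0.96]
    - [0,0,0.96]
    - [0,0,0.96]
    - [0,0,0.96]
    - [0,0,0.96]
    - [0,0,0.96]
    - [0,0,0.96]
    - [0,0,0.96]
    - [0,0,0.96]
    - [0,0,0.9]
    - [0,0,0]
    - [0,0,0]
    - [0,0,0]
    - [0,0,0]
  travel:
    - [0.22,-0.03,0]
    - [0.22,-0.03,0]
    - [0.22,-0.03,0]
    - [0.22,-0.03,0]
    - [0.22,-0.03,0]
    - [0.22,-0.03,0]
    - [0.22,-0.03,0]
    - [0.22,-0.03,0]
    - [0.22,-0.03,0]
    - [0.22,-0.03,0]
    - [0.22,-0.03,0]
    - [0.22,-0.03,0]
    - [0.22,-0.03,0]
    - [0.22,-0.03,0]
    - [0.22,-0.02,0]
    - [0.27,-0.02,0]
    - [0,0,0]
    - [0,0,0]
    - [0,0,0]
    - [0,0,0]
  jaw: [0,0,0,0,0,0,0,0,0,0,0,0,0,0,0,0,0,0,0,0]

```text
time: 15.6
tool_pos: [612.7, -250.2, 97.1]
tcp_rot: [-180.0, -0.0, 162.5]
ft_force: [0.8, -0.9, -0.5]
finger_gap: 26.2
grip_force: 59.1
```

Run:
```python
from h import *
c=cam("wrist");s=c["s"];print(s["tool_pos"],s["tcp_rot"],s["finger_gap"],s["grip_force"])
x,y,z=s["tool_pos"];print(bush(c,x,y,z-2.5),loc(LF,[(0,0)]))
```

```text
[ 612.65352517 -250.17844444   97.10905878] [-1.79998468e+02 -7.00549680e-03  1.62519883e+02] 26.155591905326737 59.10560846328735
(np.float64(612.5669151688604), np.float64(-249.98468059655107), np.float64(174.94418314910084), np.float64(104.0625), np.float64(9.499022253969356)) [[ 613.33 -250.05]]
```

apply_moves:
  angular:
    - [0,0,0]
    - [0,0,0]
    - [0,0,0]
    - [0,0,0]
    - [0,0,0]
    - [0,0,0]
    - [0,0,0]
  travel:
    - [0.02,0,-0.3]
    - [0,0,-0.3]
    - [0,0,-0.1]
    - [0,0,-0.1]
    - [0,0,-0.05]
    - [0,0,0]
    - [0,0,0]
  jaw: [0,0,0,0,0,0,0]

```text
time: 16.52
tool_pos: [613.9, -250.2, 63.5]
tcp_rot: [-180.0, 0.0, 162.6]
ft_force: [0.3, 0.1, -0.8]
finger_gap: 26.0
grip_force: 59.1
```

apply_moves:
  angular:
    - [0,0,0]
    - [0,0,0]
    - [0,0,0]
    - [0,0,0]
    - [0,0,0]
  travel:
    - [0,0,-0.08]
    - [0,0,-0.08]
    - [0,0,-0.05]
    - [0,0,0]
    - [0,0,0]
  jaw: [0,0,0,0,0]

```text
time: 17.15
tool_pos: [613.9, -250.3, 56.4]
tcp_rot: [-180.0, 0.0, 162.6]
ft_force: [-6.9, 3.5, 12.1]
finger_gap: 26.0
grip_force: 60.7
```

apply_moves:
  angular:
    - [0,0,0]
    - [0,0,0]
    - [0,0,0]
    - [0,0,0]
    - [0,0,0]
    - [0,0,0]
    - [0,0,0]
    - [0,0,0]
  travel:
    - [-0.02,0,0]
    - [0,0,0]
    - [0,0,0]
    - [0,0,0.5]
    - [0,0,0.8]
    - [0,0,0.8]
    - [0,0,0]
    - [0,0,0]
  jaw: [0.5,0.5,0.5,0.5,0.5,0.5,0.5,0.5]

```text
time: 18.15
tool_pos: [613.0, -250.2, 139.2]
tcp_rot: [-180.0, 0.0, 162.6]
ft_force: [0.7, -0.3, -0.2]
finger_gap: 42.5
grip_force: 0.0
```

Run:
```python
from h import *
c=cam("wrist");s=c["s"];print(s["tool_pos"],s["tcp_rot"])
print(loc(LF,[(0,0)]))
for z in (53,65):print(z,bush(c,613,-250,z))
print(bush(c,619,-185,53))
```

```text
[ 612.99955676 -250.20168903  139.20407427] [-1.79991556e+02  3.86869413e-02  1.62574073e+02]
[[ 613.33 -250.05]]
53 (np.float64(614.0453356246705), np.float64(-250.51149576403168), np.float64(174.6236678215296), np.float64(95.1875), np.float64(9.538090878586509))
65 (np.float64(609.7426001093344), np.float64(-249.1456573732404), np.float64(174.73714243732223), np.float64(84.6875), np.float64(9.0198658744041))
(np.float64(620.3127434317682), np.float64(-184.90293619920442), np.float64(174.523603310955), np.float64(98.0625), np.float64(9.55717641124742))
```

apply_moves:
  angular:
    - [0,0,-0.99]
    - [0,0,-0.99]
    - [0,0,-0.99]
    - [0,0,-0.99]
    - [0,0,-0.99]
    - [0,0,-0.99]
    - [0,0,-0.99]
    - [0,0,-0.99]
    - [0,0,-0.99]
    - [0,0,-0.99]
    - [0,0,-0.99]
    - [0,0,-0.99]
    - [0,0,-0.99]
    - [0,0,-0.99]
    - [0,0,-0.99]
    - [0,0,-0.99]
    - [0,0,-0.99]
    - [0,0,-0.99]
    - [0,0,0]
    - [0,0,0]
  travel:
    - [-0.19,-0.21,0]
    - [-0.19,-0.21,0]
    - [-0.19,-0.21,0]
    - [-0.19,-0.21,0]
    - [-0.19,-0.21,0]
    - [-0.19,-0.21,0]
    - [-0.19,-0.21,0]
    - [-0.19,-0.21,0]
    - [-0.19,-0.21,0]
    - [-0.19,-0.21,0]
    - [-0.19,-0.21,0]
    - [-0.19,-0.21,0]
    - [-0.19,-0.21,0]
    - [-0.19,-0.21,0]
    - [-0.19,-0.21,0]
    - [-0.19,-0.21,0]
    - [-0.19,-0.21,0]
    - [-0.19,-0.26,0]
    - [0,0,0]
    - [0,0,0]
  jaw: [0.5,0.5,0.5,0.5,0.5,0.5,0.5,0.5,0.5,0.5,0.5,0.5,0.5,0.5,0.5,0.5,0.5,0.5,0.5,0.5]

```text
time: 20.7
tool_pos: [476.0, -402.7, 137.8]
tcp_rot: [-179.9, 0.0, 20.2]
ft_force: [0.0, -0.5, -0.2]
finger_gap: 42.8
grip_force: 0.0
```

apply_moves:
  angular:
    - [0,0,0]
    - [0,0,0]
  travel:
    - [0,0,0]
    - [0,0,0]
  jaw: [0.5,0.5]

```text
time: 20.95
tool_pos: [476.4, -403.0, 138.7]
tcp_rot: [-180.0, -0.0, 20.1]
ft_force: [0.5, -0.4, 0.2]
finger_gap: 43.5
grip_force: 0.0
```

Run:
```python
from h import *
c=cam("wrist");s=c["s"];print(s["tool_pos"],s["tcp_rot"],s["finger_gap"])
print(bush(c,475.6,-403.9))
```

```text
[ 476.37285373 -402.99922435  138.65750717] [-1.79994210e+02 -1.18619534e-03  2.00965166e+01] 43.458631538791835
(np.float64(475.2849151165091), np.float64(-402.93694984524296), np.float64(45.63404286627441), np.float64(93.8125), np.float64(9.486798448426232))
```

apply_moves:
  angular:
    - [0,0,0]
    - [0,0,0]
    - [0,0,0]
    - [0,0,0]
    - [0,0,0]
    - [0,0,0]
    - [0,0,0]
    - [0,0,0]
    - [0,0,0]
    - [0,0,0]
    - [0,0,0]
  travel:
    - [-0.025,0,-0.8]
    - [0,0,-0.8]
    - [0,0,-0.5]
    - [0,0,-0.19]
    - [0,0,0]
    - [0,0,0]
    - [0,0,0]
    - [0,0,0]
    - [0,0,0]
    - [0,0,0.5]
    - [0,0,0.75]
  jaw: [0.5,0.5,0.5,0.5,0.5,0,0,0,0,0,0]

```text
time: 22.38
tool_pos: [474.3, -402.6, 97.2]
tcp_rot: [-179.9, 0.1, 20.0]
ft_force: [0.2, -0.2, -0.9]
finger_gap: 26.0
grip_force: 59.1
```

apply_moves:
  angular:
    - [0,0,0.95]
    - [0,0,0.95]
    - [0,0,0.95]
    - [0,0,0.95]
    - [0,0,0.95]
    - [0,0,0.95]
    - [0,0,0.95]
    - [0,0,0.95]
    - [0,0,0.95]
    - [0,0,0.95]
    - [0,0,0.95]
    - [0,0,0.95]
    - [0,0,0.95]
    - [0,0,0.95]
    - [0,0,0.95]
    - [0,0,0.95]
    - [0,0,0.95]
    - [0,0,0]
    - [0,0,0]
    - [0,0,0]
  travel:
    - [0.2,0.13,0]
    - [0.2,0.13,0]
    - [0.2,0.13,0]
    - [0.2,0.13,0]
    - [0.2,0.13,0]
    - [0.2,0.13,0]
    - [0.2,0.13,0]
    - [0.2,0.13,0]
    - [0.2,0.13,0]
    - [0.2,0.13,0]
    - [0.2,0.13,0]
    - [0.2,0.13,0]
    - [0.2,0.13,0]
    - [0.2,0.13,0]
    - [0.2,0.13,0]
    - [0.2,0.13,0]
    - [0.1,0.12,0]
    - [0,0,0]
    - [0,0,0]
    - [0,0,0]
  jaw: [0,0,0,0,0,0,0,0,0,0,0,0,0,0,0,0,0,0,0,0]

```text
time: 24.88
tool_pos: [606.9, -315.7, 97.3]
tcp_rot: [-180.0, 0.0, 149.1]
ft_force: [-0.1, -0.3, -0.4]
finger_gap: 26.0
grip_force: 59.1
```

Run:
```python
from h import *
c=cam("wrist");s=c["s"];print(s["tool_pos"],s["tcp_rot"],s["finger_gap"],s["grip_force"])
x,y,z=s["tool_pos"];print(bush(c,x,y,z-2.5),loc(LF,[(0,-65)]))
```

```text
[ 606.89972901 -315.65647466   97.33672977] [-1.79994594e+02  5.00216454e-03  1.49098659e+02] 25.968615396612385 59.125943183898926
(np.float64(606.9397998050908), np.float64(-315.57336717528096), np.float64(174.66348968316288), np.float64(102.4375), np.float64(9.48274009722792)) [[ 607.43888229 -314.78248591]]
```

apply_moves:
  angular:
    - [0,0,0]
    - [0,0,0]
    - [0,0,0]
    - [0,0,0]
    - [0,0,0]
    - [0,0,0]
    - [0,0,0]
  travel:
    - [0.005,0.02,-0.3]
    - [0,0,-0.3]
    - [0,0,-0.1]
    - [0,0,-0.1]
    - [0,0,-0.05]
    - [0,0,0]
    - [0,0,0]
  jaw: [0,0,0,0,0,0,0]

```text
time: 25.8
tool_pos: [607.5, -314.7, 63.5]
tcp_rot: [-180.0, 0.0, 149.2]
ft_force: [-1.0, 0.2, -0.9]
finger_gap: 26.1
grip_force: 59.1
```

apply_moves:
  angular:
    - [0,0,0]
    - [0,0,0]
    - [0,0,0]
    - [0,0,0]
    - [0,0,0]
  travel:
    - [0,0,-0.08]
    - [0,0,-0.08]
    - [0,0,-0.05]
    - [0,0,0]
    - [0,0,0]
  jaw: [0,0,0,0,0]

```text
time: 26.42
tool_pos: [607.5, -314.7, 56.7]
tcp_rot: [-180.0, 0.0, 149.2]
ft_force: [-7.2, 3.7, 13.9]
finger_gap: 26.2
grip_force: 60.9
```

apply_moves:
  angular:
    - [0,0,0]
    - [0,0,0]
    - [0,0,0]
    - [0,0,0]
    - [0,0,0]
    - [0,0,0]
    - [0,0,0]
    - [0,0,0]
    - [0,0,0]
    - [0,0,0]
    - [0,0,0]
    - [0,0,0]
    - [0,0,0]
  travel:
    - [0,0,0]
    - [0,0,0]
    - [0,0,0]
    - [0,0,0.5]
    - [0,0,0.8]
    - [0,0,0.8]
    - [-0.75,0.3,0.6]
    - [-0.75,0.3,0.6]
    - [-0.75,0.3,0.6]
    - [-0.75,0.3,0.6]
    - [0,0,0]
    - [0,0,0]
    - [0,0,0]
  jaw: [0.5,0.5,0.5,0.5,0.5,0.5,0.5,0.5,0.5,0.5,0.5,0.5,0.5]

```text
time: 28.05
tool_pos: [487.5, -266.5, 233.9]
tcp_rot: [180.0, -0.1, 149.2]
ft_force: [0.0, -0.4, -0.4]
finger_gap: 42.6
grip_force: 0.0
```

Run:
```python
from h import *
c=cam("wrist");s=c["s"];print(s["tool_pos"],s["tcp_rot"])
for k in(65,0,-65):
    p=loc(LF,[(0,k)])[0];print(p,bush(c,*p,53))
save("w4",c["img"])
```

```text
[ 487.50131252 -266.53003819  233.8662542 ] [ 1.79991433e+02 -7.02034887e-02  1.49217682e+02]
[ 619.22111771 -185.31751409] (np.float64(620.9002232716614), np.float64(-184.9624721450738), np.float64(175.14147364207966), np.float64(79.8125), np.float64(9.369493797073533))
[ 613.33 -250.05] None
[ 607.43888229 -314.78248591] (np.float64(608.619641019157), np.float64(-315.4057536152067), np.float64(174.71372977943665), np.float64(77.125), np.float64(9.341120082634038))
```

View pics/w4.png

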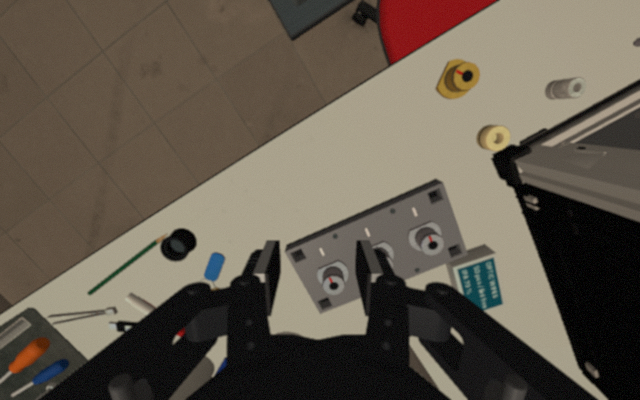

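apply_moves:
  angular:
    - [0,0,0.3]
    - [0,0,0.3]
    - [0,0,0.3]
    - [0,0,0.3]
    - [0,0,0.3]
    - [0,0,0.3]
    - [0,0,0.3]
    - [0,0,0.3]
    - [0,0,0.3]
    - [0,0,0.3]
    - [0,0,0.3]
    - [0,0,0.3]
    - [0,0,0.3]
    - [0,0,0]
    - [0,0,0]
    - [0,0,0]
    - [0,0,0]
    - [0,0,0]
  travel:
    - [0,0.95,0]
    - [0,0.95,0]
    - [0,0.95,0]
    - [0,0.95,0]
    - [0,0.95,0]
    - [0,0.95,0]
    - [0,0.95,0]
    - [0,0.95,0]
    - [0,0.95,0]
    - [0,0.95,0]
    - [0,0.95,0]
    - [0,0.95,0]
    - [0,0.95,0]
    - [0,0,0]
    - [0,0,0]
    - [0,0,0]
    - [0,0,0]
    - [0,0,0]
  jaw: [0.5,0.5,0.5,0.5,0.5,0.5,0.5,0.5,0.5,0.5,0.5,0.5,0.5,0.5,0.5,0.5,0.5,0.5]

```text
time: 30.35
tool_pos: [487.5, 226.9, 234.8]
tcp_rot: [180.0, 0.0, -179.6]
ft_force: [0.2, -0.6, 0.1]
finger_gap: 42.9
grip_force: 0.0
```

Run:
```python
from h import *
c=cam("wrist");s=c["s"];print(s["time"],s["tool_pos"],s["tcp_rot"],s["finger_gap"])
o=rect(c,380,590,100,350,70,3);save("w5",o)
```

```text
30.35 [487.45429763 226.89624941 234.77620822] [ 1.79999683e+02  8.57944669e-03 -1.79642158e+02] 42.89158236766443
```

View pics/w5.png

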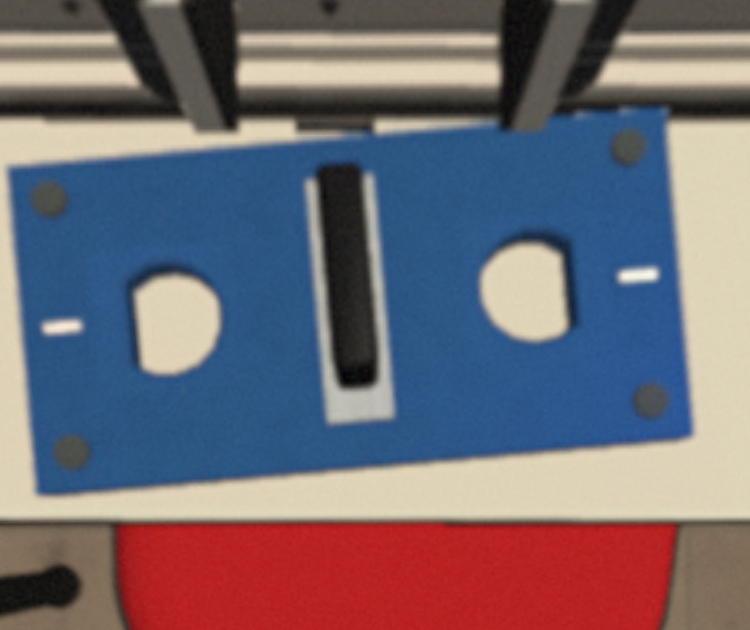

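All three steels seated, red lines at the white marks (w4: (427,240), (385,252), (333,285)). w5 shows the upper deck, with its screw dots at (49,199), (628,148), (72,452), (650,400) and the flats facing the outer ends.

Run:
```python
from h import *
c=cam("wrist");s=3
W=[]
for u,v in[(49,199),(628,148),(72,452),(650,400)]:
    x,y=590-v/s,350-u/s
    o=rect(c,x-9,x+9,y-9,y+9,70,6).astype(int)
    m=(o[...,2]-o[...,0]<40).astype(np.uint8)
    n,l,st,ce=cv2.connectedComponentsWithStats(m);i=1+np.argmax(st[1:,4]);W.append([x+9-ce[i][1]/6,y+9-ce[i][0]/6]);print(W[-1],st[i,4]/36)
print(fit([(42,96),(42,-96),(-42,96),(-42,-96)],W),np.linalg.norm(np.subtract(W[0],W[1])),np.linalg.norm(np.subtract(W[0],W[2])))
for a,z in((0,110),):
    o=rect(c,440,540,200,270,110,4).astype(int);m=(o.sum(2)<150).astype(np.uint8)
    n,l,st,ce=cv2.connectedComponentsWithStats(m);i=1+np.argmax(st[1:,4])
    print(st[i]/4,540-ce[i][1]/4,270-ce[i][0]/4)
```

```text
[np.float64(523.7896805485867), np.float64(333.6854407091487)] 110.72222222222223
[np.float64(541.1841125541125), np.float64(140.70774891774892)] 106.94444444444444
[np.float64(439.42694296126797), np.float64(326.1058140520383)] 109.25
[np.float64(456.6434642438452), np.float64(133.25630128956624)] 94.77777777777777
(array([490.26105008, 233.43882624]), np.float64(5.119524892786004)) 193.760046949652 84.70255151698787
[  28.25   22.     16.5    63.75 2808.25] 486.6409240630286 233.24566010860855
```

apply_moves:
  angular:
    - [0,0,0.3]
    - [0,0,0.29]
    - [0,0,0]
    - [0,0,0]
    - [0,0,0]
    - [0,0,0]
    - [0,0,0]
    - [0,0,0]
    - [0,0,0]
    - [0,0,0]
    - [0,0,0]
    - [0,0,0]
  travel:
    - [0.03,0.08,-0.5]
    - [0.03,0.08,-0.5]
    - [0,0,-0.8]
    - [0,0,-0.8]
    - [0,0,-0.5]
    - [0,0,-0.29]
    - [0,0,0]
    - [0,0,0]
    - [0,0,0]
    - [0,0,0]
    - [0,0,0]
    - [0,0,0]
  jaw: [0.5,0.5,0.5,0.5,0.5,0.5,0.5,0.5,0,0,0,0]
  force: 100

```text
time: 31.95
tool_pos: [490.4, 234.3, 100.3]
tcp_rot: [180.0, 0.1, -174.9]
ft_force: [-1.6, 1.3, 6.0]
finger_gap: 13.0
grip_force: 97.7
```

Gripped (13 mm gap). Lift, slip back from the machine, and carry over while turning −10.3°.

apply_moves:
  angular:
    - [0,0,0]
    - [0,0,0]
    - [0,0,0]
    - [0,0,0]
    - [0,0,0]
    - [0,0,0]
  travel:
    - [0,0,0.3]
    - [0,0,0.6]
    - [-0.2,0,0.7]
    - [-0.3,-0.1,0.6]
    - [-0.2,-0.2,0.1]
    - [0,0,0]
  jaw: [0,0,0,0,0,0]

```text
time: 32.7
tool_pos: [461.1, 221.2, 190.6]
tcp_rot: [-180.0, -0.0, -174.9]
ft_force: [0.2, 0.3, -4.4]
finger_gap: 12.5
grip_force: 97.6
```

apply_moves:
  angular:
    - [0,0,0]
    - [0,0,0]
    - [0,0,0]
    - [0,0,0]
    - [0,0,-0.13]
    - [0,0,-0.13]
    - [0,0,-0.13]
    - [0,0,-0.13]
    - [0,0,-0.13]
    - [0,0,-0.13]
    - [0,0,-0.13]
    - [0,0,-0.13]
    - [0,0,-0.13]
    - [0,0,-0.12]
    - [0,0,0]
    - [0,0,0]
    - [0,0,0]
    - [0,0,0]
  travel:
    - [0,-0.4,0]
    - [0,-0.7,0]
    - [0,-0.75,0]
    - [0,-0.75,0]
    - [0,-0.75,0]
    - [0,-0.75,0]
    - [0,-0.75,0]
    - [0,-0.75,0]
    - [0,-0.75,0]
    - [0,-0.75,0]
    - [0,-0.75,0]
    - [0,-0.75,0]
    - [0,-0.75,0]
    - [0,-0.75,0]
    - [0,-0.75,0]
    - [0,-0.75,0]
    - [0,-0.4,0]
    - [0,0,0]
  jaw: [0,0,0,0,0,0,0,0,0,0,0,0,0,0,0,0,0,0]

```text
time: 34.95
tool_pos: [461.1, -259.0, 190.3]
tcp_rot: [180.0, -0.1, 174.7]
ft_force: [0.6, 0.7, -2.9]
finger_gap: 12.2
grip_force: 98.0
```

apply_moves:
  angular:
    - [0,0,0]
    - [0,0,0]
    - [0,0,0]
    - [0,0,0]
    - [0,0,0]
    - [0,0,0]
    - [0,0,0]
    - [0,0,0]
    - [0,0,0]
    - [0,0,0]
  travel:
    - [0.4,0.04,0]
    - [0.65,0.04,0]
    - [0.65,0.04,0]
    - [0.65,0.04,0]
    - [0.65,0.04,0]
    - [0.5,0.02,0]
    - [0.3,0,0]
    - [0,0,0]
    - [0,0,0]
    - [0,0,0]
  jaw: [0,0,0,0,0,0,0,0,0,0]

```text
time: 36.2
tool_pos: [613.2, -249.5, 191.2]
tcp_rot: [-180.0, -0.0, 174.8]
ft_force: [-0.1, -0.5, -3.8]
finger_gap: 12.9
grip_force: 98.0
```

Run:
```python
from h import *
c=cam("wrist");s=c["s"];print(s["time"],s["tool_pos"],s["tcp_rot"],s["finger_gap"])
zt=s["tool_pos"][2]-29
o=rect(c,540,690,-370,-130,zt,3);save("w6",o)
W=[];L=[(42,96),(42,-96),(-42,96),(-42,-96)]
for x,y in loc((613.3,-250,-5.2),L):
    o=rect(c,x-11,x+11,y-11,y+11,zt,6).astype(int)
    m=(o[...,2]-o[...,0]<40).astype(np.uint8)
    n,l,st,ce=cv2.connectedComponentsWithStats(m);i=1+np.argmax(st[1:,4]);W.append([x+11-ce[i][1]/6,y+11-ce[i][0]/6]);print(np.round(W[-1],1),st[i,4]/36)
print(fit(L,W),fit(L[2:],W[2:]))
```

```text
36.2 [ 613.19520216 -249.46793794  191.18274484] [-1.79999936e+02 -9.71575905e-03  1.74787337e+02] 12.890697021028677
[ 666.8 -160. ] 243.13888888888889
[ 649.8 -347.6] 237.97222222222223
[ 579.3 -149.1] 118.36111111111111
[ 561.7 -342. ] 111.97222222222223
(array([ 614.40310496, -249.6849683 ]), np.float64(-5.239333246350826)) (array([ 612.31955648, -249.37550862]), np.float64(-5.226185560785253))
```

View pics/w6.png

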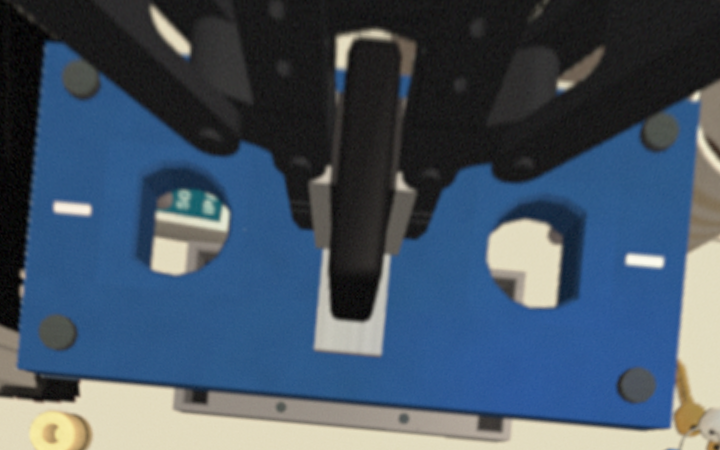

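The deck is held level with a slight offset of about (−0.9, +0.5) mm from the frame. Correcting that and descending.

apply_moves:
  angular:
    - [0,0,0]
    - [0,0,0]
    - [0,0,0]
    - [0,0,0]
    - [0,0,0]
    - [0,0,0]
    - [0,0,0]
    - [0,0,0]
    - [0,0,0]
  travel:
    - [0.02,-0.012,-0.4]
    - [0,0,-0.5]
    - [0,0,-0.5]
    - [0,0,-0.2]
    - [0,0,-0.1]
    - [0,0,-0.1]
    - [0,0,-0.1]
    - [0,0,0]
    - [0,0,0]
  jaw: [0,0,0,0,0,0,0,0,0]

```text
time: 37.38
tool_pos: [614.7, -249.9, 115.4]
tcp_rot: [-180.0, 0.0, 174.8]
ft_force: [-0.0, -0.2, -5.2]
finger_gap: 12.9
grip_force: 98.0
```

apply_moves:
  angular:
    - [0,0,0]
    - [0,0,0]
    - [0,0,0]
    - [0,0,0]
    - [0,0,0]
    - [0,0,0]
  travel:
    - [-0.01,0,-0.08]
    - [0,0,-0.08]
    - [0,0,-0.05]
    - [0,0,-0.03]
    - [0,0,0]
    - [0,0,0]
  jaw: [0,0,0,0,0,0]

```text
time: 38.12
tool_pos: [614.1, -249.8, 106.4]
tcp_rot: [-180.0, 0.0, 174.8]
ft_force: [-5.4, 1.2, 5.3]
finger_gap: 12.7
grip_force: 99.4
```

apply_moves:
  angular:
    - [0,0,0]
    - [0,0,0]
    - [0,0,0]
    - [0,0,0]
    - [0,0,0]
    - [0,0,0]
    - [0,0,0]
    - [0,0,0]
    - [0,0,0]
    - [0,0,0]
  travel:
    - [0,0,0]
    - [0,0,0]
    - [0,0,0]
    - [0,0,0.5]
    - [0,0,0.8]
    - [0,0,0.9]
    - [-0.3,0,0.9]
    - [-0.5,0,0.4]
    - [0,0,0]
    - [0,0,0]
  jaw: [0.5,0.5,0.5,0.5,0.5,0.5,0.5,0.5,0.5,0.5]
  force: 60

```text
time: 39.38
tool_pos: [582.3, -249.8, 245.5]
tcp_rot: [180.0, 0.0, 174.8]
ft_force: [-0.0, 1.0, -0.2]
finger_gap: 42.7
grip_force: 0.0
```

Run:
```python
from h import *
c=cam("wrist");s=c["s"];print(s["time"],s["tool_pos"],s["tcp_rot"],s["finger_gap"])
W=[];L=[(42,96),(42,-96),(-42,96),(-42,-96)];K=[]
for k,(x,y) in enumerate(loc((613.3,-250,-5.2),L)):
    o=rect(c,x-11,x+11,y-11,y+11,76,6).astype(int)
    m=(o[...,2]-o[...,0]<40).astype(np.uint8)
    n,l,st,ce=cv2.connectedComponentsWithStats(m);i=1+np.argmax(st[1:,4]);p=[x+11-ce[i][1]/6,y+11-ce[i][0]/6];print(np.round(p,1),st[i,4]/36)
    if 80<st[i,4]/36<130:K.append(L[k]);W.append(p)
print(fit(K,W))
save("w7",rect(c,400,690,-370,-30,76,2))
print(bush(c,466.8,-74.4))
c=cam("top");save("t2",cv2.resize(c["img"][120:260,150:500],None,fx=2,fy=2))
```

```text
39.375 [ 582.32100532 -249.75862099  245.47717476] [1.79995786e+02 1.47000964e-02 1.74807501e+02] 42.674432054156696
[ 665.2 -157.2] 122.25
[ 647.7 -350.2] 113.47222222222223
[ 580.7 -149.5] 114.52777777777777
[ 563.2 -342.4] 101.11111111111111
(array([ 614.20657443, -249.82753402]), np.float64(-5.200228809157523))
(np.float64(466.86070910136397), np.float64(-74.0325628146513), np.float64(-140.76639701324768), np.float64(88.0), np.float64(9.489708010653182))
```

View pics/w7.png

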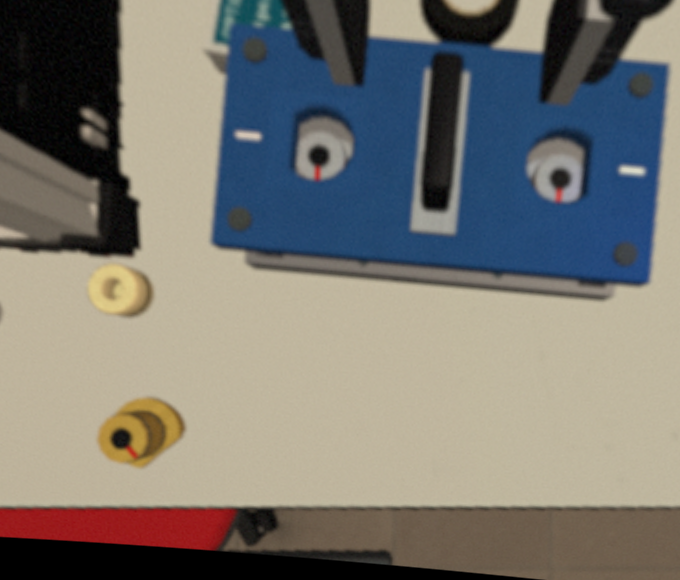

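Upper frame is stacked: screw dots map to centre (613.2, −249.8) and yaw −5.2°. The brass bushing is at (121,438) with its red line down-right. The pocket on the −y side needs only a +45.8° turn.

apply_moves:
  angular:
    - [0,0,-0.955]
    - [0,0,-0.955]
    - [0,0,-0.955]
    - [0,0,-0.955]
    - [0,0,-0.955]
    - [0,0,-0.955]
    - [0,0,-0.955]
    - [0,0,-0.955]
    - [0,0,-0.955]
    - [0,0,-0.955]
    - [0,0,-0.955]
    - [0,0,-0.955]
    - [0,0,-0.955]
    - [0,0,-0.955]
    - [0,0,-0.955]
    - [0,0,-0.955]
    - [0,0,-0.955]
    - [0,0,0]
    - [0,0,0]
    - [0,0,0]
  travel:
    - [-0.17,0.258,0]
    - [-0.17,0.258,0]
    - [-0.17,0.258,0]
    - [-0.17,0.258,0]
    - [-0.17,0.258,0]
    - [-0.17,0.258,-0.2]
    - [-0.17,0.258,-0.2]
    - [-0.17,0.258,-0.2]
    - [-0.17,0.258,-0.2]
    - [-0.17,0.258,-0.2]
    - [-0.17,0.258,-0.2]
    - [-0.17,0.258,-0.2]
    - [-0.17,0.258,-0.25]
    - [-0.17,0.258,-0.25]
    - [-0.17,0.258,-0.25]
    - [-0.17,0.258,-0.25]
    - [-0.17,0.258,-0.25]
    - [0,0,0]
    - [0,0,0]
    - [0,0,0]
  jaw: [0.5,0.5,0.5,0.5,0.5,0.5,0.5,0.5,0.5,0.5,0.5,0.5,0.5,0.5,0.5,0.5,0.5,0.5,0.5,0.5]

```text
time: 41.98
tool_pos: [467.1, -74.8, 140.0]
tcp_rot: [180.0, -0.0, 45.0]
ft_force: [-0.0, 0.1, 0.4]
finger_gap: 42.4
grip_force: 0.0
```

Run:
```python
from h import *
c=cam("wrist");s=c["s"];print(s["tool_pos"],s["tcp_rot"],s["finger_gap"])
print(bush(c,466.8,-74.2))
```

```text
[467.10607016 -74.83367401 139.96980431] [ 1.79958147e+02 -1.89773431e-02  4.50169814e+01] 42.43150847358273
(np.float64(466.6629181748905), np.float64(-74.70052271861307), np.float64(-141.65800789820042), np.float64(90.5), np.float64(9.399282917098539))
```

apply_moves:
  angular:
    - [0,0,0]
    - [0,0,0]
    - [0,0,0]
    - [0,0,0]
    - [0,0,0]
    - [0,0,0]
    - [0,0,0]
    - [0,0,0]
    - [0,0,0]
    - [0,0,0]
    - [0,0,0]
    - [0,0,0]
    - [0,0,0]
    - [0,0,0]
  travel:
    - [-0.01,0,-0.8]
    - [0,0,-0.8]
    - [0,0,-0.5]
    - [0,0,-0.22]
    - [0,0,0]
    - [0,0,0]
    - [0,0,0]
    - [0,0,0]
    - [0,0,0]
    - [0,0,0.5]
    - [0,0,0.8]
    - [0,0,0.9]
    - [0,0,0.9]
    - [0,0,0.4]
  jaw: [0.5,0.5,0.5,0.5,0.5,0,0,0,0,0,0,0,0,0]

```text
time: 43.78
tool_pos: [467.2, -74.7, 189.1]
tcp_rot: [179.8, -0.1, 44.9]
ft_force: [-0.3, 0.5, -1.2]
finger_gap: 26.0
grip_force: 59.1
```

apply_moves:
  angular:
    - [0,0,0.58]
    - [0,0,0.58]
    - [0,0,0.58]
    - [0,0,0.58]
    - [0,0,0.58]
    - [0,0,0.58]
    - [0,0,0.58]
    - [0,0,0.58]
    - [0,0,0.58]
    - [0,0,0.58]
    - [0,0,0]
    - [0,0,0]
    - [0,0,0]
    - [0,0,0]
  travel:
    - [0.35,-0.59,0]
    - [0.35,-0.59,0]
    - [0.35,-0.59,0]
    - [0.35,-0.59,0]
    - [0.35,-0.59,0]
    - [0.35,-0.59,0]
    - [0.35,-0.59,0]
    - [0.35,-0.59,0]
    - [0.35,-0.59,0]
    - [0.38,-0.61,0]
    - [0,0,0]
    - [0,0,0]
    - [0,0,0]
    - [0,0,0]
  jaw: [0,0,0,0,0,0,0,0,0,0,0,0,0,0]

```text
time: 45.52
tool_pos: [607.2, -310.6, 186.9]
tcp_rot: [180.0, 0.0, 91.3]
ft_force: [0.0, -0.8, -1.0]
finger_gap: 26.2
grip_force: 59.3
```

Run:
```python
from h import *
c=cam("wrist");s=c["s"];print(s["time"],s["tool_pos"],s["tcp_rot"],s["finger_gap"],s["grip_force"])
x,y,z=s["tool_pos"];print(bush(c,x,y,z-2.5),loc((613.25,-249.85,-5.2),[(0,-62)]))
save("w8",c["img"])
W=[];L=[(42,96),(42,-96),(-42,96),(-42,-96)];K=[]
for zz in(76,78):
  W=[];K=[]
  for k,(x,y) in enumerate(loc((613.3,-250,-5.2),L)):
    o=rect(c,x-11,x+11,y-11,y+11,zz,6).astype(int)
    m=(o[...,2]-o[...,0]<40).astype(np.uint8)
    n,l,st,ce=cv2.connectedComponentsWithStats(m);i=1+np.argmax(st[1:,4]);p=[x+11-ce[i][1]/6,y+11-ce[i][0]/6];print(np.round(p,1),st[i,4]/36)
    if 80<st[i,4]/36<130:K.append(L[k]);W.append(p)
  if len(W)>1:print(zz,fit(K,W))
```

```text
45.525 [ 607.22419524 -310.5723024   186.89599131] [1.79993875e+02 1.47197396e-03 9.13497773e+01] 26.154041500801263 59.27727520465851
(np.float64(607.292768528973), np.float64(-310.7860265276005), np.float64(-95.2231483823593), np.float64(93.375), np.float64(9.521197713429418)) [[ 607.63078003 -311.59483271]]
[ 664.  -153.4] 229.66666666666666
[ 644. -352.] 308.72222222222223
[ 580.2 -147.3] 343.94444444444446
[ 562.1 -342.7] 110.88888888888889
[ 663.7 -153.7] 243.0
[ 644.1 -351.8] 320.0
[ 580.2 -147.7] 359.3333333333333
[ 562.5 -341.7] 109.11111111111111
```

View pics/w8.png

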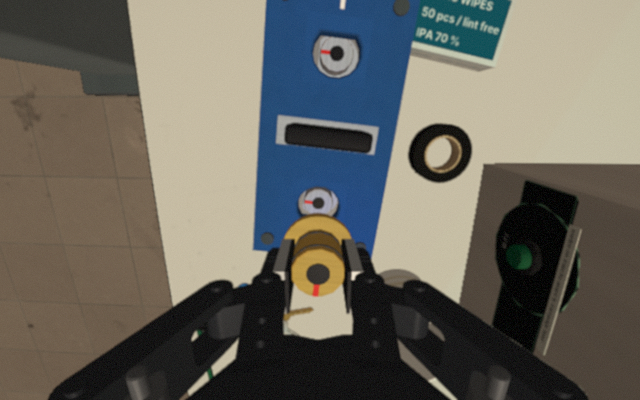

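Held brass at (318,272), red line toward the outer end as needed, pocket just beneath. Descending with a (0.2, −0.95) mm correction.

apply_moves:
  angular:
    - [0,0,0]
    - [0,0,0]
    - [0,0,0]
    - [0,0,0]
    - [0,0,0]
    - [0,0,0]
    - [0,0,0]
    - [0,0,0]
  travel:
    - [0.005,-0.024,-0.4]
    - [0,0,-0.6]
    - [0,0,-0.4]
    - [0,0,-0.1]
    - [0,0,-0.1]
    - [0,0,-0.1]
    - [0,0,0]
    - [0,0,0]
  jaw: [0,0,0,0,0,0,0,0]

```text
time: 46.58
tool_pos: [607.8, -312.3, 119.2]
tcp_rot: [180.0, 0.0, 91.3]
ft_force: [0.5, 0.1, -1.2]
finger_gap: 26.0
grip_force: 59.3
```

apply_moves:
  angular:
    - [0,0,0]
    - [0,0,0]
    - [0,0,0]
    - [0,0,0]
    - [0,0,0]
  travel:
    - [0,0,-0.08]
    - [0,0,-0.08]
    - [0,0,-0.06]
    - [0,0,0]
    - [0,0,0]
  jaw: [0,0,0,0,0]

```text
time: 47.2
tool_pos: [607.6, -312.2, 110.1]
tcp_rot: [180.0, 0.0, 91.3]
ft_force: [-0.8, -0.1, 1.9]
finger_gap: 26.2
grip_force: 59.6
```

apply_moves:
  angular:
    - [0,0,0]
    - [0,0,0]
    - [0,0,0]
    - [0,0,0]
    - [0,0,0]
    - [0,0,0]
    - [0,0,0]
    - [0,0,0]
    - [0,0,0]
    - [0,0,0]
    - [0,0,0]
  travel:
    - [0,0,-0.02]
    - [0,0,0]
    - [0,0,0]
    - [0,0,0]
    - [0,0,0]
    - [0,0,0.4]
    - [0,0,0.8]
    - [0,0,0.9]
    - [-0.5,0,0.5]
    - [-0.5,0,0]
    - [0,0,0]
  jaw: [0,0,0.5,0.5,0.5,0.5,0.5,0.5,0.5,0.5,0.5]

```text
time: 48.58
tool_pos: [567.2, -312.6, 214.9]
tcp_rot: [179.9, 0.1, 91.3]
ft_force: [-0.6, 1.5, 0.4]
finger_gap: 42.6
grip_force: 0.0
```

apply_moves:
  angular:
    - [0,0,0]
    - [0,0,0]
    - [0,0,0]
    - [0,0,0]
    - [0,0,0]
  travel:
    - [-0.8,0.8,0.4]
    - [-0.8,0.8,0.4]
    - [0,0.8,0]
    - [0,0,0]
    - [0,0,0]
  jaw: [0.5,0.5,0.5,0.5,0.5]

```text
time: 49.2
tool_pos: [504.0, -216.4, 245.3]
tcp_rot: [180.0, 0.0, 91.4]
ft_force: [-0.2, 0.5, -0.2]
finger_gap: 42.6
grip_force: 0.0
```

Run:
```python
from h import *
c=cam("wrist");s=c["s"];print(s["time"],s["tool_pos"],s["tcp_rot"])
for z in(105,107,109):print(z,bush(c,607.6,-311.7,z))
save("w9",rect(c,400,690,-400,0,76,2))
t=cam("top");save("t3",cv2.resize(t["img"][120:280,130:530],(800,320),interpolation=cv2.INTER_CUBIC))
```

```text
49.2 [ 503.98447223 -216.36508456  245.28538535] [1.79989280e+02 2.23150112e-02 9.13698863e+01]
105 None
107 None
109 None
```

View pics/w9.png

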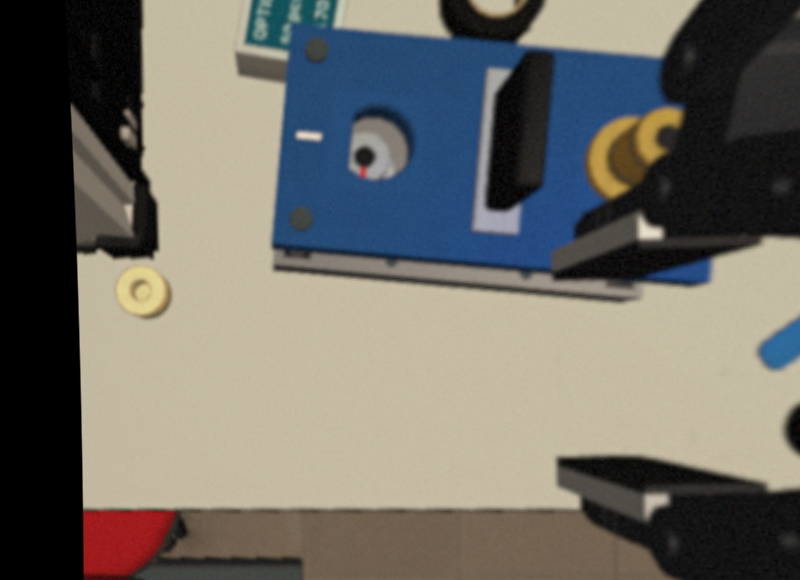

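View pics/t3.png

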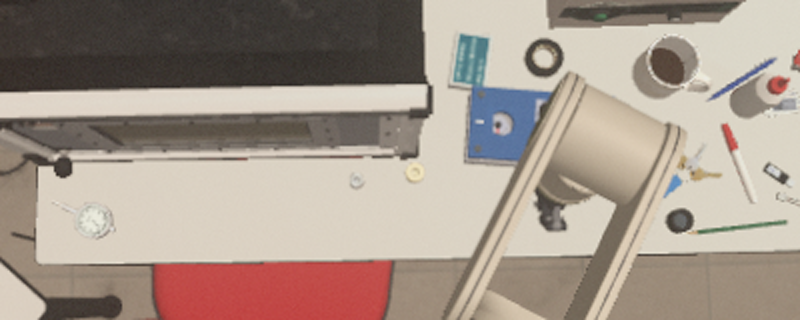

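Bench is clear of bushings. The brass is in the right-hand pocket but hidden by the finger, so I'm taking one better look.

apply_moves:
  angular:
    - [0,0,0]
    - [0,0,0]
    - [0,0,0]
    - [0,0,0]
    - [0,0,0]
    - [0,0,0]
  travel:
    - [0.5,-0.8,0]
    - [0.5,-0.8,0]
    - [0.5,-0.8,0]
    - [0,0,0]
    - [0,0,0]
    - [0,0,0]
  jaw: [0.5,0.5,0.5,0.5,0.5,0.5]

```text
time: 50.05
tool_pos: [563.3, -311.7, 245.2]
tcp_rot: [-180.0, -0.0, 91.3]
ft_force: [-0.6, 0.1, -0.4]
finger_gap: 42.5
grip_force: 0.0
```

Run:
```python
from h import *
c=cam("wrist");s=c["s"];print(s["time"],s["tool_pos"])
for z in(105,107,109):print(z,bush(c,607.6,-311.7,z))
save("w10",np.hstack([rect(c,560,670,-370,-240,81,3)]))
```

```text
50.05 [ 563.30609604 -311.73793153  245.16451795]
105 (np.float64(608.5876152458351), np.float64(-313.3786225278184), np.float64(-95.19033913188316), np.float64(75.6875), np.float64(9.48721879855642))
107 (np.float64(608.2253243588771), np.float64(-312.782660882003), np.float64(-95.28561209841565), np.float64(74.8125), np.float64(9.463041616247498))
109 (np.float64(607.8483040185108), np.float64(-312.19427773459387), np.float64(-95.14759466977347), np.float64(73.4375), np.float64(9.366483200314137))
```

View pics/w10.png

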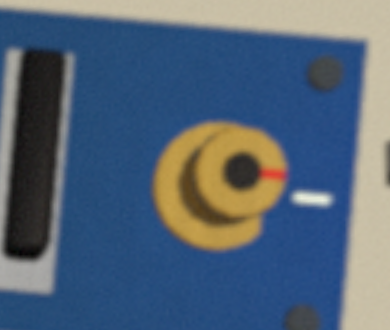

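Brass sits flat on the deck with its red line at the white mark, yaw −95.2° (the target), and everything is clear of the robot.

```bash
python3 -c "
from bench import r
print(r.hand_in())"
```

```text
the job is handed in; nothing more can be done
None
```

I set the three steel bushings in the lower frame, stacked the upper frame, and seated the one brass bushing in it. The job is handed in at about 50 s; no verdict came back.

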